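Right the fallen pot gauge and set its pointer over the rim

TASK

The pot gauge has been knocked over. Stand it upright on the desk next to the banding wheel with its eye facing the pot, then pass the pointer rod, tip first, through the eye from the side away from the pot and push it in until the tip is above the pot's rim: over the wall's edge, neither short of it nor in over the middle. The pot is soft and already centred, so touch it with nothing, and leave the pointer resting in the eye.

Things in the scene. Friction and masses are not known exactly. Their poses are not given: they have to be found in the camera images.
- gauge_stand: Pot gauge, toppled at the start: steel base plate 110 (x) x 76 (y) x 16 mm, round post 12 mm thick at its centre, head block on top 40 (x) x 30 (y) mm from z = 153 to 183 mm; 0.85 kg. Origin: centre of the base's underside; z up the post, x along the eye (same either way round). It lies on a long base edge and the head's side: x level, z about 8 degrees below level, origin 40 mm up.
- eye (a point): Centre of the eye in the gauge's head, a straight 11 mm hole right through the head along the gauge's x, 40 mm long, with slightly flared mouths; 168 mm above the underside of the base. Axes as the gauge's.
- pointer: The pointer, lying on the desk: a steel rod 8 mm thick with a tapered tip, standing 160 mm out of a flat-sided wooden handle 70 mm long and 20 x 20 mm thick; 230 mm overall, 0.09 kg, heavier at the handle. Origin: centre of the handle; x runs along the rod to the tip. A 15 mm thick brass ferrule ends at x = 38 mm, where the 8 mm rod begins.
- pointer_tip (a point): The very tip of the pointer, 195 mm from the handle's centre.
- pointer_tail (a point): Centre of the butt end of the handle, 35 mm behind the handle's centre.
- pot_leather: The unfired pot, 96 mm wide at the belly and 87 mm tall, open at the top, standing loose in the middle of the banding wheel's head. Origin: centre of its underside, z up. The rim is 87 mm above the origin; the middle of its wall there lies 39 mm from the axis.
- banding_wheel: The banding wheel: a low metal turntable, foot 132 mm across at the desk, head a round plate 190 mm across from 62 to 70 mm above the desk, which turns easily. Origin: centre of the foot's underside; z up.

How it is judged:
By the outcome, as a careful person would: the job done as asked, in the order asked, and still so for the second after the job is handed in, with the robot touching nothing.
It also fails if it takes over 72 s, if anything falls off the work surface, if the arm or the gripper's body presses on something with over 40 N, if the wrist force passes 120 N, or if a joint passes its speed limit or range.

ROBOT

A 6-joint arm with a two-finger parallel gripper is mounted at the origin on a cart in front of the work surface, level with it; the furniture and walls round the work are solid. World frame = base frame: x ahead of the robot, y to its left, z up, the work surface at z = 0. Lengths are in mm, angles in rad, forces in N, time in s.
With the tool pointing down it reaches from about 350 to 950 mm from the base axis. Payload 17.4 kg.
Tool frame: the origin (TCP) lies between the finger pads; the fingertips stand 22 mm ahead of it and the grasp point (between the pads) lies 3 mm ahead of it (tcp_to_tips is the distance from the TCP to the fingertips, in mm); z points along the fingers, y is the direction in which the jaws open and shut (so a half turn about z gives the same grasp; the last joint's range is limited). The gripper opens to 93 mm and grips with 3 to 60 N. Pads are 15 mm wide; open, the fingers measure 128 mm over their backs; the gripper's body (75 mm by 188 mm) begins 65 mm behind the grasp point.
Start: joints at [-0.038, 0.116, 1.442, -0, 1.584, -0.038], TCP at [675.006, -0.009, 240.646] pointing down, gripper open.
Joint ranges: [-2.83, 2.83], [-0.83, 2.19], [0.07, 2.5], [-1.14, 4.28], [0.01, 3], [-2.97, 2.97]. Speed limits (rad/s): [1.89, 1.89, 2.22, 3.14, 3.14, 3.14].

INTERFACE

Orientations are given as a 3x3 rotation matrix whose columns are the frame's x, y, z axes.
In Python, from workcell import read_state, capture, close_job, tcp_to_tips gives the robot as it stands.
- The arm moves only by the tool play_rows, never from a script. Its argument "plan" is one flat list of numbers, 7 for each row, row after row: the turn, a rotation vector about the tool's x, y, z in rad, then the shift along the tool's x, y, z in m, then the finger opening in m, from 0 to 0.093. In form: [rx, ry, rz, x, y, z, fingers, rx, ry, rz, x, y, z, fingers, ...]. A call has 1 to 20 rows; each row shifts and turns the commanded pose from where the row before left it, along the tool's axes as they then stand; what a row does not reach is not made up. A row lasts 1/8 s, in which the tool goes at most 62.5 mm and 10.7 degrees, less where a joint would pass 70% of its speed; a pose out of reach is approached as far as the arm can. A call with a gripper value outside its range is refused whole. The fingers move at their own pace and stop on an object; the grip force is fixed at half the most. Time passes only in rows, so rows that do not move let the fingers close. It gives the time, the measured TCP pose, the force and the opening at its end, in the units of the state.
- read_state(): the state, without advancing time (a new reading comes with each control period).
- capture(name): name is "scene" or "side" or "wrist"; returns a dict with "img" (384x512x3 uint8, red, green, blue), "range_z" (384x512 float32, mm along the optical axis (not along the pixel's ray), 0 where there is no reading), "vertical_fov" (degrees; the focal length in pixels is half the picture's height over the tangent of half this angle, whatever the lens; pixels are square), "cx", "cy" (the principal point, pixels), "eye" and "attitude" of the camera in the world; the wrist camera has in their place "hand_eye" (4x4, takes a point from camera to tool coordinates, whose origin is the TCP and whose axes are the flange's). Camera axes: x right, y down, z forward; pixel columns grow to the right and rows downward; lengths in mm; the calibration is good to about 2 mm. A picture is of the moment at which its call begins: read the wrist's pose just before it.
- close_job(): hands the job in, once; it reports no verdict.
The state is a dict: "time": time; "joint_pos": joint angles; "joint_vel": joint speeds; "joint_efforts": joint torques, N m; "tool_pos": TCP position; "orientation": TCP orientation; "force": force on the tool from outside, world axes, zero at the start; "wrist_torque": the same for the moment, N m; "grip_width": finger opening in mm.
Only numpy, scipy, OpenCV 4.12 (cv2) and the standard library are available. Lean on these libraries where they do the work, as an engineer would, in place of code of your own. Each camera call takes 0.05 s, during which the arm holds its last target. There are 200 camera calls.

## Working session

There is one attempt and no reset: what is moved stays moved. The work goes in short steps, Python scripts to look and compute and a tool call to move; the robot and the scene stay as the last step left them, time stands still between calls to the robot, and variables do not carry over. Pictures are saved under pics/ and viewed, about 8 in all and at most 12, crops included, and the job is handed in when it is done.

Besides the shell and the picture viewer there is one more tool, called by a JSON object that holds its "name" and its "arguments", one argument or row to a line. play_rows: Moves the arm, as the interface text tells. Its arguments: {"type":"object","properties":{"plan":{"type":"array"}},"required":["plan"]}

```bash
mkdir -p pics; ls
cat > h.py <<'E'
import numpy as np, cv2
from workcell import read_state, capture, close_job, tcp_to_tips
def grab(name):
    s=read_state(); c=capture(name)
    f=192/np.tan(np.radians(c['vertical_fov'])/2)
    if 'hand_eye' in c:
        T=np.eye(4);T[:3,:3]=np.array(s['orientation']);T[:3,3]=s['tool_pos']
        M=T@np.array(c['hand_eye'])
    else:
        M=np.eye(4);M[:3,:3]=np.array(c['attitude']).reshape(3,3);M[:3,3]=c['eye']
    v,u=np.mgrid[:384,:512]; z=c['range_z']
    P=np.stack([(u-c['cx'])/f*z,(v-c['cy'])/f*z,z],-1)@M[:3,:3].T+M[:3,3]
    P[z==0]=np.nan
    return c['img'],P,M,f,c
def save(img,fn,sc=1):
    cv2.imwrite('pics/'+fn,cv2.resize(img[...,::-1],None,fx=sc,fy=sc,interpolation=cv2.INTER_CUBIC))
E
python3 - <<'E'
from h import *
a=grab('scene');b=grab('side')
save(np.vstack([a[0],b[0]]),'a.png',0.78)
np.savez('a.npz',a=a[1],b=b[1],ai=a[0],bi=b[0])
print(a[4]['eye'],b[4]['eye'],a[2][:3,2],b[2][:3,2],a[3],tcp_to_tips)
s=read_state();print(s['orientation'],s['force'],s['time'])
E
```

```text
pics
[  30.50795346 -643.0336137   970.84232439] [-32.0243037  806.52776294 732.06772466] [ 0.4129492   0.51285737 -0.75262891] [ 0.46125111 -0.68472523 -0.56426835] 427.9906833729839 22.0
[[-1.67724030e-06  9.99999468e-01 -1.03159646e-03]
 [ 1.00000000e+00  1.70643380e-06  2.82984528e-05]
 [ 2.83001981e-05 -1.03159641e-03 -9.99999468e-01]] [-0.19975822 -0.40020011 -0.18167559] 0.1
```

View pics/a.png

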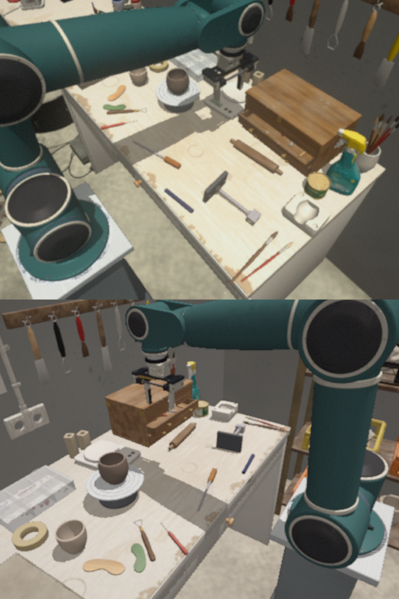

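The scene view shows the toppled gauge at about (230,197), the orange-handled pointer at about (158,153) and the pot on its wheel at about (178,90). These are pixels in the 0.78-scaled picture. Next I'll measure them from depth.

Run:
```python
from h import *
d=np.load('a.npz')
P=d['a'];I=d['ai']
# top-down colour ortho map from both cams
W=np.zeros((600,800,3),np.uint8)+40; H=np.full((600,800),-1e9)
for P,I in((d['a'],d['ai']),(d['b'],d['bi'])):
    p=P.reshape(-1,3);c=I.reshape(-1,3);ok=np.isfinite(p[:,0])
    p=p[ok];c=c[ok]
    # cols: y from +600 to -600 (1.5mm/px), rows x from 1000 to 200
    u=((600-p[:,1])/1.5).astype(int);v=((1050-p[:,0])/1.5).astype(int)
    k=(u>=1)&(u<799)&(v>=1)&(v<599)&(p[:,2]<200)&(p[:,2]>-20)
    for a,b,z,q in zip(u[k],v[k],p[k,2],c[k]):
        for i in(0,1):
            for j in(0,1):
                if z>H[b+i,a+j]: H[b+i,a+j]=z;W[b+i,a+j]=q
np.save('H.npy',H)
save(W,'b.png')
```

```text
(no output)
```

View pics/b.png

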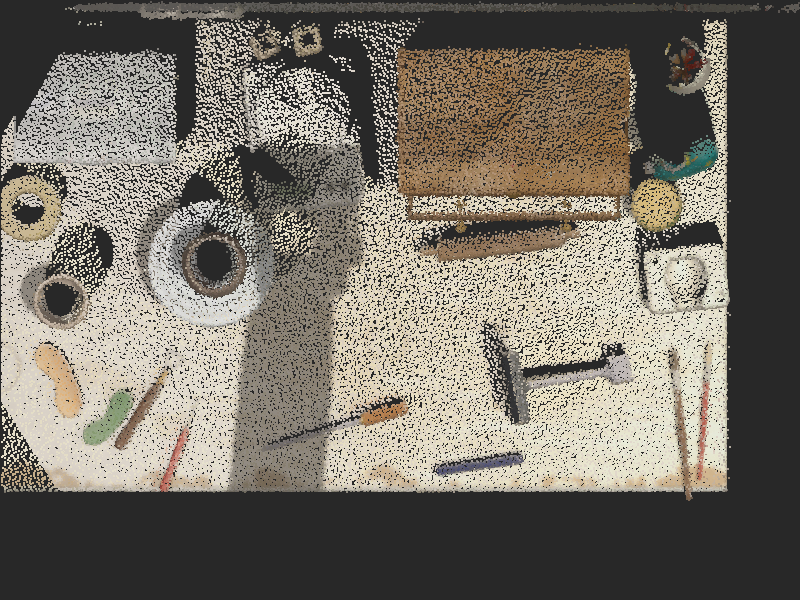

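Top-down map at 1.5 mm/px. The wheel and pot are at (213,264), which is about (654,280). The gauge base is at (515,385), the head at (618,368), the pointer handle at (383,413) and the tip near (262,446). Next I'll refine these from the clouds.

Run:
```python
from h import *
d=np.load('a.npz')
for n in 'ab':
    p=d[n].reshape(-1,3);p=p[np.isfinite(p[:,0])]
    print(n,'desk z',np.median(p[(abs(p[:,0]-560)<40)&(abs(p[:,1]+80)<60)][:,2]))
    q=p[(p[:,0]>400)&(p[:,0]<570)&(p[:,1]<-130)&(p[:,1]>-360)&(p[:,2]>7)&(p[:,2]<120)]
    print('gauge n',len(q),q.min(0),q.max(0))
    post=q[(q[:,1]<-210)&(q[:,1]>-300)]
    if len(post)>20:
        f=np.polyfit(post[:,1],post[:,0],1);top=np.median
        print('post x(y)',f,'x at -215,-295',np.polyval(f,[-215,-295]),[ (y,np.percentile(post[abs(post[:,1]-y)<8][:,2],95)) for y in(-220,-250,-280)])
    hd=q[q[:,1]<-302]; 
    if len(hd): print('head',hd.min(0),hd.max(0),len(hd))
    bs=q[(q[:,2]>20)&(q[:,1]>-205)]
    if len(bs):
        r=cv2.minAreaRect(bs[:,:2].astype(np.float32));print('base',r,bs.min(0),bs.max(0))
    # wheel/rim
    r=p[(np.hypot(p[:,0]-654,p[:,1]-280)<60)&(p[:,2]>145)&(p[:,2]<170)]
    A=np.c_[2*r[:,:2],np.ones(len(r))];s=np.linalg.lstsq(A,(r[:,:2]**2).sum(1),rcond=None)[0]
    print('rim',s[:2],np.sqrt(s[2]+s[0]**2+s[1]**2),np.percentile(r[:,2],98))
    h=p[(p[:,0]>405)&(p[:,0]<455)&(p[:,1]>-20)&(p[:,1]<62)&(p[:,2]>7)&(p[:,2]<40)]
    print('handle',len(h),h.mean(0),h.max(0),cv2.minAreaRect(h[:,:2].astype(np.float32)))
    fr=p[(p[:,0]>500)&(p[:,0]<720)&(p[:,1]>-120)&(p[:,1]<170)&(p[:,2]>8)&(p[:,2]<120)];print('obst',len(fr),fr.min(0) if len(fr) else'',fr.max(0) if len(fr) else '')
```

```text
a desk z 500.1814573590619
gauge n 1004 [ 413.13666445 -348.0311915     7.04652054] [ 523.40708806 -161.98745608   80.64400312]
post x(y) [-1.75975506e-01  4.37738963e+02] x at -215,-295 [475.57369638 489.6517369 ] [(-220, np.float64(39.54712817004829)), (-250, np.float64(35.905662648243144)), (-280, np.float64(32.68517693368671))]
head [ 474.69844298 -348.0311915     7.22462076] [ 519.40116963 -302.29662411   37.89458587] 278
base ((469.806396484375, -186.37753295898438), (110.70207214355469, 38.195274353027344), 6.569339275360107) [ 413.13666445 -204.69946112   20.1842606 ] [ 523.40708806 -161.98745608   80.64400312]
rim [653.58465739 278.77511111] 40.87172031423949 159.1700529888992
handle 182 [428.76394638  21.5964953   17.41670518] [448.87781236  60.94793054  23.85301781] ((430.0445861816406, 26.342506408691406), (21.999818801879883, 74.41242980957031), 18.06061363220215)
obst 291 [ 659.55921714 -119.88913286    8.28308454] [719.57017697 -21.52517185  96.17299962]
b desk z -0.04031065202161699
gauge n 887 [ 413.62068979 -350.71156669    7.12714125] [ 554.84610561 -152.44190254   80.44090934]
head [ 474.84501682 -350.71156669    7.16642888] [ 554.84610561 -304.50144003   37.77623004] 123
base ((469.8085632324219, -173.08932495117188), (111.0186538696289, 26.155616760253906), 9.854301452636719) [ 413.62068979 -192.41555429   20.28415418] [ 525.06981631 -152.44190254   80.44090934]
rim [653.8228188  279.14435109] 40.72921335554355 158.27262485766795
handle 139 [427.41366675  29.08419464  18.3400928 ] [446.45328224  61.99581986  23.84992721] ((430.1201171875, 26.042842864990234), (19.989151000976562, 76.40518188476562), 16.79490089416504)
obst 213 [ 657.77515327 -119.79651136    8.04121865] [719.50537577 -30.81057566  95.51471678]
```

```bash
cat >> h.py <<'E'
from scipy.spatial.transform import Rotation as Ro
def go(R,p,R0=None,p0=None):
    s=read_state()
    R0=np.array(s['orientation']) if R0 is None else R0; p0=np.array(s['tool_pos']) if p0 is None else p0
    rv=Ro.from_matrix(R0.T@R).as_rotvec(); sh=R.T@(np.array(p)-p0)/1000
    n=int(np.ceil(np.linalg.norm(rv)/.16)); m=int(np.ceil(np.linalg.norm(sh)/.045))
    print('turn',n,'x',np.round(rv/max(n,1),4),'| shift',m,'x',np.round(sh/max(m,1),4))
def frame(z,y):
    z=np.array(z,float);z/=np.linalg.norm(z);y=np.array(y,float);y-=z*(y@z);y/=np.linalg.norm(y)
    return np.c_[np.cross(y,z),y,z]
E
python3 - <<'E'
from h import *
c=capture('wrist');print(np.round(c['hand_eye'],2))
h=np.array([.173,-.985,0]);t=np.radians(40)
z=-h*np.sin(t)-np.array([0,0,np.cos(t)])
R=frame(z,[.985,.173,0]);G=np.array([482,-250,29]);T=G-3*R[:,2]
print(R)
go(R,T-90*R[:,2]); go(R,T,R,T-90*R[:,2])
# lift, then upright
t2=np.radians(32);R2=frame([np.cos(t2),0,-np.sin(t2)],[0,1,0]);print(R2)
L=T+[0,0,150]
go(R,L,R,T); go(R2,[600,129,160],R,L)
E
```

```text
[[   0.     -0.96   -0.27   76.47]
 [   1.      0.      0.     -1.07]
 [  -0.     -0.27    0.96 -144.5 ]
 [   0.      0.      0.      1.  ]]
[[-1.32511270e-01  9.84924164e-01 -1.11198719e-01]
 [ 7.54471680e-01  1.72986681e-01  6.33125653e-01]
 [ 6.42816652e-01  7.02058136e-18 -7.66020073e-01]]
turn 5 x [ 0.012   0.1393 -0.0334] | shift 9 x [-0.0332 -0.0259 -0.0076]
turn 0 x [0. 0. 0.] | shift 3 x [0.   0.   0.03]
[[-0.52991926  0.          0.8480481 ]
 [ 0.          1.          0.        ]
 [-0.8480481   0.         -0.52991926]]
turn 0 x [0. 0. 0.] | shift 4 x [ 0.0241  0.     -0.0287]
turn 14 x [-0.0174 -0.0997 -0.1096] | shift 9 x [-0.0049  0.0423  0.0123]
```

{"name": "play_rows", "arguments": {
  "plan": [0.012, 0.1393, -0.0334, 0, 0, 0, 0.06, 0.012, 0.1393, -0.0334, 0, 0, 0, 0.06, 0.012, 0.1393, -0.0334, 0, 0, 0, 0.06, 0.012, 0.1393, -0.0334, 0, 0, 0, 0.06, 0.012, 0.1393, -0.0334, 0, 0, 0, 0.06, 0, 0, 0, -0.0332, -0.0259, -0.0076, 0.06, 0, 0, 0, -0.0332, -0.0259, -0.0076, 0.06, 0, 0, 0, -0.0332, -0.0259, -0.0076, 0.06, 0, 0, 0, -0.0332, -0.0259, -0.0076, 0.06, 0, 0, 0, -0.0332, -0.0259, -0.0076, 0.06, 0, 0, 0, -0.0332, -0.0259, -0.0076, 0.06, 0, 0, 0, -0.0332, -0.0259, -0.0076, 0.06, 0, 0, 0, -0.0332, -0.0259, -0.0076, 0.06, 0, 0, 0, -0.0332, -0.0259, -0.0076, 0.06, 0, 0, 0, 0, 0, 0, 0.06]
}}

```text
time: 2.02
tool_pos: [491.3, -310.5, 99.3]
orientation: [[-0.13, 0.985, -0.11], [0.754, 0.17, 0.635], [0.644, -0.001, -0.765]]
force: [-0.1, 0.2, 0.9]
grip_width: 59.8
```

Run:
```python
from h import *
s=read_state();print(s['tool_pos'],s['orientation'],s['time'])
I,P,M,f,c=grab('wrist')
save(I,'c.png')
p=P.reshape(-1,3);p=p[np.isfinite(p[:,0])]
h=np.array([.173,-.985]);n=np.array([.985,.173])
q=p[(p[:,2]>12)&(p[:,2]<70)]
a=(q[:,:2]-[467.5,-167])@h; b=(q[:,:2]-[467.5,-167])@n
for s0 in(60,75,85,95,110,130):
    k=(abs(a-s0)<5)&(abs(b)<30);
    if k.sum()>3: print(s0,k.sum(),b[k].min(),b[k].max(),q[k][:,2].max())
G=np.array([482,-250,29]);R=np.array(s['orientation']).reshape(3,3)
go(R,G-3*R[:,2])
```

```text
[ 491.34667897 -310.52209381   99.29526689] [[-1.29721008e-01  9.85375359e-01 -1.10489198e-01]
 [ 7.53838625e-01  1.70395002e-01  6.34580862e-01]
 [ 6.44127151e-01 -9.72555939e-04 -7.64917817e-01]] 2.025
60 129 -3.312248703150138 7.763116069444597 39.284622932188455
75 142 -3.315948991922257 7.615255285142877 37.59084978196219
85 142 -3.3179541091828133 7.475433316829383 35.870776330984995
95 142 -3.3217865549034444 7.367581340137498 33.79256987043652
110 148 -3.325111660287088 7.136211343710173 32.05000757229598
130 170 -3.330797872357391 7.781584959546722 29.493156202410148
turn 1 x [0.0001 0.0005 0.0013] | shift 3 x [0.0001 0.     0.0301]
```

View pics/c.png

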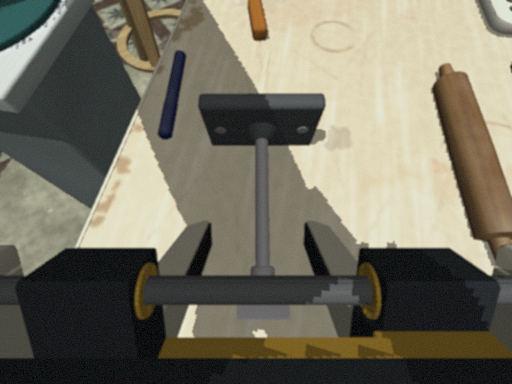

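The wrist view shows the post (262,200) centred between the open fingers and the base plate at (262,120). Going in to grasp.

{"name": "play_rows", "arguments": {
  "plan": [0, 0, 0, 0, 0.0007, 0.03, 0.06, 0, 0, 0, 0, 0.0007, 0.03, 0.06, 0, 0, 0, 0, 0.0006, 0.02, 0.06, 0, 0, 0, 0, 0, 0.01, 0.06, 0, 0, 0, 0, 0, 0, 0.0, 0, 0, 0, 0, 0, 0, 0.0, 0, 0, 0, 0, 0, 0, 0.0, 0, 0, 0, 0, 0, 0, 0.0, 0, 0, 0, 0, 0, 0, 0.0, 0, 0, 0, 0, 0, 0, 0.0]
}}

```text
time: 3.32
tool_pos: [484.7, -251.8, 31.9]
orientation: [[-0.133, 0.985, -0.111], [0.754, 0.173, 0.633], [0.643, 0.001, -0.766]]
force: [-0.1, -0.2, 0.9]
grip_width: 10.8
```

{"name": "play_rows", "arguments": {
  "plan": [0, 0, 0, 0.006, 0, -0.0077, 0, 0, 0, 0, 0.0129, 0, -0.0153, 0, 0, 0, 0, 0.0193, 0, -0.023, 0, 0, 0, 0, 0.0193, 0, -0.023, 0, 0, 0, 0, 0.0193, 0, -0.023, 0, 0, 0, 0, 0.0193, 0, -0.023, 0, 0, 0, 0, 0, 0, 0, 0, 0, 0, 0, 0, 0, 0, 0]
}}

```text
time: 4.32
tool_pos: [484.4, -251.9, 180.8]
orientation: [[-0.132, 0.985, -0.111], [0.754, 0.173, 0.633], [0.643, -0.0, -0.766]]
force: [-0.8, 0.4, -9.3]
grip_width: 11.1
```

Run:
```python
from h import *
I,P,M,f,c=grab('wrist'); a=grab('scene'); save(np.hstack([I,a[0][150:,150:400][:234].repeat(1,0) if 0 else cv2.resize(a[0][150:384,200:450],(410,384))]),'d.png',0.8)
s=read_state();R=np.array(s['orientation']);
h=np.array([.173,-.985,0]);t2=np.radians(32);R2=frame([np.cos(t2),0,-np.sin(t2)],[0,1,0])
go(R2,[600,129,160])
p=a[1].reshape(-1,3);p=p[np.isfinite(p[:,0])]
q=p[(p[:,0]>400)&(p[:,0]<560)&(p[:,1]<-120)&(p[:,1]>-370)&(p[:,2]>60)&(p[:,2]<260)]
post=q[(abs(q[:,1]+285)<20)]; print(len(post),np.percentile(post[:,2],[50]),)
for y in np.arange(-360,-130,15):
    k=abs(q[:,1]-y)<7; 
    if k.sum(): print(y,k.sum(),q[k][:,2].min(),q[k][:,2].max(),q[k][:,0].mean())
```

```text
turn 14 x [-0.0173 -0.0998 -0.1096] | shift 9 x [-0.0049  0.0423  0.0121]
50 [247.68722425]
-360 33 235.87323025115234 245.008695352033 416.47443112676353
-345 277 184.515633981669 257.64220497178303 448.14778583150667
-330 165 178.85259200930102 259.9908157532824 438.13587783241354
-315 42 215.9945321099823 257.85206086750816 414.7489787069793
-300 31 226.8304897409672 258.6901307461088 404.93442241457785
-285 22 241.9537842951146 258.86546053046163 403.42248560982136
-240 1 176.4921083817111 176.4921083817111 463.0132989060815
-225 10 162.41375082913078 173.28236724904048 473.45802567582933
-210 15 122.7042030903707 167.741852790052 461.0752416457848
-195 300 116.02657442822999 178.03608332876445 441.8765635198122
-180 86 143.82654169526393 190.87415739149128 424.68207611909156
-165 1 180.72673322386242 180.72673322386242 415.3178076203222
```

View pics/d.png

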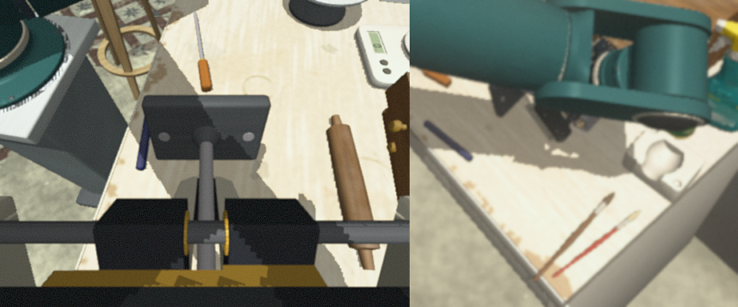

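The gauge slipped about 30° in the pads, toward upright, which helps. I'll measure its actual axis in the hand from the wrist depth.

```bash
cat >> h.py <<'E'
def gaxis(W=None):
    # base top face plane from wrist view, tool frame & world; only near tool
    W=W or grab('wrist'); I,P,M,f,c=W; s=read_state();R=np.array(s['orientation']);t=np.array(s['tool_pos'])
    Q=(P-t)@R  # tool coords
    m=np.isfinite(Q[...,0])&(np.abs(Q[...,1])<58)&(Q[...,0]>20)&(Q[...,0]<140)&(Q[...,2]>-60)&(Q[...,2]<110)
    q=Q[m]; best=None;rng=np.random.default_rng(0)
    for _ in range(300):
        a=q[rng.choice(len(q),3,False)];n=np.cross(a[1]-a[0],a[2]-a[0]);l=np.linalg.norm(n)
        if l<100: continue
        n/=l;k=np.abs((q-a[0])@n)<1.2
        if best is None or k.sum()>best.sum(): best=k
    w=q[best];cen=w.mean(0);n=np.linalg.svd(w-cen)[2][2]
    if n[0]>0:n=-n   # gauge z points from base toward hand/head: -tool x side
    print('inl',best.sum(),len(q),'n_tool',n.round(3),'n_world',(R@n).round(3),'ext',w.min(0).round(),w.max(0).round(),'d',cen@n)
    return n,cen,w
E
python3 - <<'E'
from h import *
n,c,w=gaxis()
E
```

```text
inl 7217 10337 n_tool [-0.551  0.001 -0.835] n_world [ 0.167 -0.944  0.284] ext [ 20. -55.  42.] [67. 53. 74.] d -71.93118720482433
```

Run:
```python
from h import *
n=np.array([-.551,0,-.835]);a=np.arcsin(.835)
R2=frame([np.cos(a),0,-np.sin(a)],[0,1,0]);print(R2@n)
R=np.array(read_state()['orientation'])
rv=Ro.from_matrix(R.T@R2).as_rotvec();print(rv,rv/18)
go(R2,np.array([654,121,160])-3*R2[:,2])
```

```text
[6.26297422e-04 0.00000000e+00 1.00041272e+00]
[ 0.08611048 -1.05630507 -1.47999694] [ 0.00478392 -0.05868361 -0.08222205]
turn 12 x [ 0.0072 -0.088  -0.1233] | shift 10 x [-0.013   0.0373  0.0107]
```

{"name": "play_rows", "arguments": {
  "plan": [0.0048, -0.0587, -0.0822, 0, 0, 0, 0, 0.0048, -0.0587, -0.0822, 0, 0, 0, 0, 0.0048, -0.0587, -0.0822, 0, 0, 0, 0, 0.0048, -0.0587, -0.0822, 0, 0, 0, 0, 0.0048, -0.0587, -0.0822, 0, 0, 0, 0, 0.0048, -0.0587, -0.0822, 0, 0, 0, 0, 0.0048, -0.0587, -0.0822, 0, 0, 0, 0, 0.0048, -0.0587, -0.0822, 0, 0, 0, 0, 0.0048, -0.0587, -0.0822, 0, 0, 0, 0, 0.0048, -0.0587, -0.0822, 0, 0, 0, 0, 0.0048, -0.0587, -0.0822, 0, 0, 0, 0, 0.0048, -0.0587, -0.0822, 0, 0, 0, 0, 0.0048, -0.0587, -0.0822, 0, 0, 0, 0, 0.0048, -0.0587, -0.0822, 0, 0, 0, 0, 0.0048, -0.0587, -0.0822, 0, 0, 0, 0, 0.0048, -0.0587, -0.0822, 0, 0, 0, 0, 0.0048, -0.0587, -0.0822, 0, 0, 0, 0, 0.0048, -0.0587, -0.0822, 0, 0, 0, 0]
}}

```text
time: 6.72
tool_pos: [484.1, -251.3, 180.2]
orientation: [[-0.835, -0.003, 0.551], [-0.003, 1.0, 0.001], [-0.551, -0.001, -0.835]]
force: [1.1, -0.1, -7.7]
grip_width: 11.3
```

{"name": "play_rows", "arguments": {
  "plan": [0, 0, 0, -0.0065, 0.0187, 0.0053, 0, 0, 0, 0, -0.013, 0.0373, 0.0107, 0, 0, 0, 0, -0.013, 0.0373, 0.0107, 0, 0, 0, 0, -0.013, 0.0373, 0.0107, 0, 0, 0, 0, -0.013, 0.0373, 0.0107, 0, 0, 0, 0, -0.013, 0.0373, 0.0107, 0, 0, 0, 0, -0.013, 0.0373, 0.0107, 0, 0, 0, 0, -0.013, 0.0373, 0.0107, 0, 0, 0, 0, -0.013, 0.0373, 0.0107, 0, 0, 0, 0, -0.013, 0.0373, 0.0107, 0, 0, 0, 0, -0.0065, 0.0187, 0.0053, 0, 0, 0, 0, 0, 0, 0, 0, 0, 0, 0, 0, 0, 0, 0]
}}

```text
time: 8.35
tool_pos: [651.4, 120.6, 162.4]
orientation: [[-0.836, 0.0, 0.549], [-0.001, 1.0, -0.002], [-0.549, -0.002, -0.836]]
force: [0.7, 0.6, -7.9]
grip_width: 11.5
```

Run:
```python
from h import *
s=read_state();print(s['tool_pos'],s['time'],s['force'])
n,c,w=gaxis()
I=grab('wrist')[0]; b=grab('side'); save(np.hstack([I,b[0]]),'e.png',0.78)
```

```text
[651.40831508 120.5952313  162.36210477] 8.35 [ 0.66903538  0.63593996 -7.87043401]
inl 7162 13060 n_tool [-0.551 -0.003 -0.834] n_world [ 0.002 -0.001  1.   ] ext [ 20. -52.  41.] [68. 56. 72.] d -70.67748727248474
```

View pics/e.png

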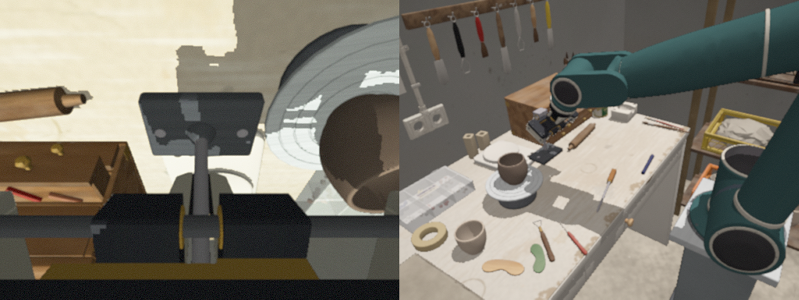

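The gauge hangs upright beside the wheel, with no slip during the turn, and the wrist view shows clear space under the base at (200,125). Lowering it.

{"name": "play_rows", "arguments": {
  "plan": [0, 0, 0, 0.011, 0, 0.0167, 0, 0, 0, 0, 0.011, 0, 0.0167, 0, 0, 0, 0, 0.0088, 0, 0.0134, 0, 0, 0, 0, 0.0055, 0, 0.0084, 0, 0, 0, 0, 0.0022, 0, 0.0033, 0, 0, 0, 0, 0.0008, 0, 0.0013, 0, 0, 0, 0, 0.0008, 0, 0.0013, 0, 0, 0, 0, 0, 0, 0, 0]
}}

```text
time: 9.5
tool_pos: [652.6, 120.9, 91.0]
orientation: [[-0.834, 0.0, 0.552], [-0.001, 1.0, -0.001], [-0.552, -0.001, -0.834]]
force: [0.4, 0.1, -8.3]
grip_width: 11.1
```

{"name": "play_rows", "arguments": {
  "plan": [0, 0, 0, 0.0011, 0, 0.0017, 0, 0, 0, 0, 0.0005, 0, 0.0008, 0, 0, 0, 0, 0.0005, 0, 0.0008, 0, 0, 0, 0, 0, 0, 0, 0]
}}

```text
time: 10.0
tool_pos: [652.7, 120.9, 87.0]
orientation: [[-0.834, 0.0, 0.552], [-0.0, 1.0, -0.001], [-0.552, -0.001, -0.834]]
force: [0.2, 1.0, -6.1]
grip_width: 11.3
```

Contact is starting: the force went from -8.3 to -6.1 N. One more millimetre, then open slightly and retreat.

{"name": "play_rows", "arguments": {
  "plan": [0, 0, 0, 0.0005, 0, 0.0008, 0, 0, 0, 0, 0, 0, 0, 0, 0, 0, 0, 0, 0, 0, 0.016, 0, 0, 0, 0, 0, 0, 0.024, 0, 0, 0, 0, 0, 0, 0.034, 0, 0, 0, 0, 0, 0, 0.034]
}}

```text
time: 10.75
tool_pos: [652.6, 120.9, 85.7]
orientation: [[-0.834, 0.0, 0.551], [-0.001, 1.0, -0.001], [-0.551, -0.001, -0.834]]
force: [-3.0, -0.2, -1.0]
grip_width: 33.3
```

{"name": "play_rows", "arguments": {
  "plan": [0, 0, 0, 0, 0, -0.01, 0.034, 0, 0, 0, 0, 0, -0.03, 0.034, 0, 0, 0, 0, 0, -0.03, 0.034, 0, 0, 0, 0, 0, -0.04, 0.034, 0, 0, 0, 0, 0, -0.04, 0.034, 0, 0, 0, 0, 0, -0.03, 0.034, 0, 0, 0, 0, 0, 0, 0.034]
}}

```text
time: 11.62
tool_pos: [553.2, 121.4, 239.1]
orientation: [[-0.832, -0.0, 0.556], [-0.0, 1.0, -0.0], [-0.556, -0.0, -0.832]]
force: [0.2, 0.5, 0.2]
grip_width: 34.1
```

Run:
```python
from h import *
s=read_state();print(s['tool_pos'],s['time'])
for nm in('wrist','scene','side'):
    p=grab(nm)[1].reshape(-1,3);p=p[np.isfinite(p[:,0])]
    q=p[(abs(p[:,0]-654)<90)&(abs(p[:,1]-121)<90)]
    for lab,a,b in(('basetop',11,22),('head',150,186),('post',40,140)):
        r=q[(q[:,2]>a)&(q[:,2]<b)]
        if lab=='head': r=r[(abs(r[:,0]-654)<40)&(abs(r[:,1]-121)<40)]
        if lab=='post': r=r[(abs(r[:,0]-654)<20)&(abs(r[:,1]-121)<20)]
        if len(r)>20: print(nm,lab,len(r),cv2.minAreaRect(r[:,:2].astype(np.float32)) ,np.percentile(r,[2,98],axis=0).round(1).tolist())
    t=q[(q[:,2]>178)&(q[:,2]<190)&(abs(q[:,0]-654)<40)&(abs(q[:,1]-121)<40)]
    if len(t)>20: print(nm,'headtop',len(t),cv2.minAreaRect(t[:,:2].astype(np.float32)),np.median(t[:,2]))
    r=p[(np.hypot(p[:,0]-654,p[:,1]-279)<55)&(p[:,2]>150)&(p[:,2]<165)]
    if len(r)>50:
        A=np.c_[2*r[:,:2],np.ones(len(r))];s_=np.linalg.lstsq(A,(r[:,:2]**2).sum(1),rcond=None)[0];print(nm,'rim',s_[:2],np.percentile(r[:,2],95))
R=frame([0,0,-1],[1,0,0])
# pointer grasp: dir from ortho
u=np.array([-.28,.96]);u/=np.hypot(*u)
Rp=frame([0,0,-1],[u[1],-u[0],0]);go(Rp,[430,26,150])
```

```text
[553.17040959 121.39566866 239.09973915] 11.625
wrist basetop 3623 ((680.7164306640625, 137.96340942382812), (125.25486755371094, 139.96275329589844), 0.9379642009735107) [[620.6, 70.6, 12.0], [741.5, 191.4, 21.0]]
wrist head 1603 ((657.979736328125, 122.5484619140625), (39.97996520996094, 32.79872512817383), 89.99601745605469) [[642.5, 103.4, 155.0], [672.1, 141.8, 184.1]]
wrist post 604 ((655.1410522460938, 122.6983642578125), (11.985289573669434, 7.022304058074951), 88.63375854492188) [[652.0, 116.9, 42.9], [657.6, 128.4, 138.3]]
wrist headtop 795 ((658.0238647460938, 122.55520629882812), (32.288883209228516, 39.95994567871094), 0.8790574669837952) 183.4596864730385
wrist rim [653.10109818 280.18972388] 157.38246877864222
scene basetop 599 ((679.35693359375, 133.22793579101562), (127.8584976196289, 142.1815185546875), 0.6806763410568237) [[620.3, 67.6, 11.9], [742.2, 188.0, 21.4]]
scene head 212 ((657.0950927734375, 120.80007934570312), (34.1326789855957, 44.0700798034668), 1.4291253089904785) [[641.5, 99.8, 154.5], [672.5, 141.4, 185.5]]
scene post 96 ((655.3137817382812, 118.044
[... 364 characters left out ...]
89062), (125.23921203613281, 110.63214111328125), 0.07755348831415176) [[620.5, 68.2, 11.9], [742.8, 168.0, 20.5]]
side head 253 ((658.34814453125, 119.81089782714844), (33.21198654174805, 44.1783447265625), 1.2582716941833496) [[642.1, 99.9, 154.4], [672.9, 141.2, 185.3]]
side post 122 ((656.4130249023438, 122.49568939208984), (12.173004150390625, 9.236040115356445), 34.89851760864258) [[651.5, 116.3, 43.1], [663.1, 126.3, 137.6]]
side headtop 112 ((658.2008056640625, 119.06439208984375), (33.078365325927734, 42.85099792480469), 2.0361592769622803) 183.21662114865455
side rim [653.99556021 279.08195012] 158.09448356465688
turn 9 x [0.0415 0.0556 0.1387] | shift 4 x [-0.0142 -0.0362  0.0212]
```

{"name": "play_rows", "arguments": {
  "plan": [0.0415, 0.0556, 0.1387, 0, 0, 0, 0.06, 0.0415, 0.0556, 0.1387, 0, 0, 0, 0.06, 0.0415, 0.0556, 0.1387, 0, 0, 0, 0.06, 0.0415, 0.0556, 0.1387, 0, 0, 0, 0.06, 0.0415, 0.0556, 0.1387, 0, 0, 0, 0.06, 0.0415, 0.0556, 0.1387, 0, 0, 0, 0.06, 0.0415, 0.0556, 0.1387, 0, 0, 0, 0.06, 0.0415, 0.0556, 0.1387, 0, 0, 0, 0.06, 0.0415, 0.0556, 0.1387, 0, 0, 0, 0.06, 0, 0, 0, -0.0142, -0.0362, 0.0212, 0.06, 0, 0, 0, -0.0142, -0.0362, 0.0212, 0.06, 0, 0, 0, -0.0142, -0.0362, 0.0212, 0.06, 0, 0, 0, -0.0142, -0.0362, 0.0212, 0.06, 0, 0, 0, 0, 0, 0, 0.06]
}}

```text
time: 13.52
tool_pos: [428.4, 24.9, 148.2]
orientation: [[-0.278, 0.961, -0.003], [0.961, 0.278, -0.0], [0.0, -0.003, -1.0]]
force: [0.5, -0.2, 0.5]
grip_width: 60.1
```

Run:
```python
from h import *
s=read_state();print(s['tool_pos'],s['orientation'],s['time'])
I,P,M,f,c=grab('wrist');save(I,'f.png')
p=P.reshape(-1,3);ok=np.isfinite(p[:,0]);p=p[ok];col=I.reshape(-1,3)[ok].astype(int)
k=(p[:,2]>9)&(p[:,2]<30)&(abs(p[:,0]-425)<60)&(p[:,1]>-30)&(p[:,1]<90)
q=p[k];print(len(q),q[:,2].max());r=cv2.minAreaRect(q[:,:2].astype(np.float32));print('handle',r)
k=(p[:,2]>4)&(p[:,2]<30)&(p[:,0]>360)&(p[:,0]<470)&(p[:,1]>80)&(p[:,1]<230);q=p[k]
print('rod',len(q),q.min(0),q.max(0),np.polyfit(q[:,1],q[:,0],1))
```

```text
[428.44785029  24.91099084 148.21554525] [[-2.78153918e-01  9.60532742e-01 -2.69258701e-03]
 [ 9.60536408e-01  2.78154122e-01 -3.06021990e-04]
 [ 4.55010035e-04 -2.67144907e-03 -9.99996328e-01]] 13.525
1501 22.626267404065402
handle ((426.873046875, 41.77051544189453), (19.212087631225586, 102.29924011230469), 15.9647216796875)
rod 1129 [378.01598261  80.0317411    8.47067684] [418.2301229  192.78808896  16.35120464] [-2.99395519e-01  4.38851135e+02]
```

View pics/f.png

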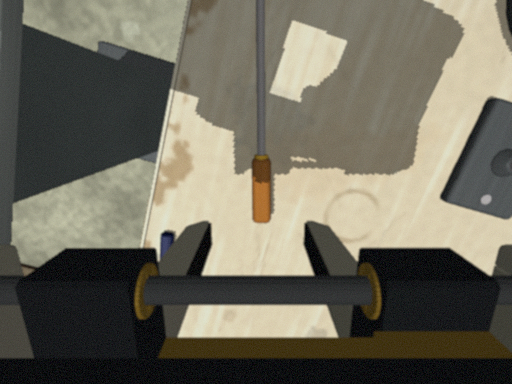

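The wrist view shows the handle at (262,195) and the rod running up the image at column 261. I'll check the pointer's slope and tail, then work out the grasp.

Run:
```python
from h import *
I,P,M,f,c=grab('wrist')
p=P.reshape(-1,3);p=p[np.isfinite(p[:,0])]
u=np.array([-.287,.958]);n=np.array([.958,.287]);o=np.array([431.0,26])
a=(p[:,:2]-o)@u;b=(p[:,:2]-o)@n
k=(abs(b)<14)&(p[:,2]>6)&(p[:,2]<30)
for s in range(-40,200,12):
    m=k&(abs(a-s)<4)
    if m.sum(): print(s,m.sum(),b[m].min().round(1),b[m].max().round(1),np.percentile(p[m,2],90).round(1))
print('tail',a[k&(p[:,2]>15)].min(), 'max',a[k].max())
R=frame([0,0,-1],[.958,.287,0]);go(R,[431,26,26])
```

```text
-28 134 -9.1 10.3 21.1
-16 137 -8.9 10.3 21.2
-4 142 -8.7 10.2 21.1
8 152 -9.6 10.2 21.0
20 150 -9.4 10.1 21.2
32 146 -9.3 10.2 20.5
44 63 -3.1 4.1 15.3
56 68 -3.0 4.1 14.6
68 64 -2.8 4.2 15.2
80 81 -3.7 4.2 14.9
92 79 -3.6 4.2 15.3
104 72 -3.5 3.3 14.8
116 73 -3.3 3.3 15.0
128 74 -3.2 3.3 14.8
140 80 -3.1 3.4 14.8
152 84 -3.9 3.4 15.0
164 92 -3.8 3.4 14.9
176 16 -3.6 3.5 14.7
tail -35.46374917264916 max 174.06760216537197
turn 1 x [ 0.0001  0.0001 -0.0081] | shift 3 x [-0.      0.0002  0.0415]
```

{"name": "play_rows", "arguments": {
  "plan": [0, 0, -0.008, 0, 0, 0.04, 0.06, 0, 0, 0, 0, 0.0005, 0.04, 0.06, 0, 0, 0, 0, 0.0005, 0.03, 0.06, 0, 0, 0, 0, 0, 0.0145, 0.06, 0, 0, 0, 0, 0, 0, 0, 0, 0, 0, 0, 0, 0, 0, 0, 0, 0, 0, 0, 0, 0, 0, 0, 0, 0, 0, 0, 0, 0, 0, 0, 0, 0, 0, 0]
}}

```text
time: 14.75
tool_pos: [431.6, 26.3, 27.0]
orientation: [[-0.288, 0.958, 0.002], [0.958, 0.288, -0.0], [-0.001, 0.002, -1.0]]
force: [-1.0, -0.8, 3.1]
grip_width: 19.8
```

{"name": "play_rows", "arguments": {
  "plan": [0, 0, 0, 0, 0, -0.01, 0, 0, 0, 0, 0, 0, -0.03, 0, 0, 0, 0, 0, 0, -0.04, 0, 0, 0, 0, 0, 0, -0.04, 0, 0, 0, 0, 0, 0, -0.04, 0, 0, 0, 0, 0, 0, -0.02, 0, 0, 0, 0, 0, 0, 0, 0]
}}

```text
time: 15.62
tool_pos: [431.4, 26.3, 207.2]
orientation: [[-0.288, 0.958, 0.003], [0.958, 0.288, -0.0], [-0.001, 0.002, -1.0]]
force: [0.8, 0.4, -0.7]
grip_width: 19.6
```

Run:
```python
from h import *
H=np.load('H.npy')
v0,v1=int((1050-790)/1.5),int((1050-600)/1.5);u0,u1=int((600-60)/1.5),int((600+260)/1.5)
for v in range(v0,v1,10): print(1050-1.5*v,H[v:v+10,u0:u1].max().round())
s=read_state();print(s['tool_pos'])
go(frame([0,0,-1],[1,0,0]),[657.5,-130,207])
```

```text
790.5 195.0
775.5 193.0
760.5 192.0
745.5 109.0
730.5 113.0
715.5 97.0
700.5 89.0
685.5 35.0
670.5 32.0
655.5 7.0
640.5 6.0
625.5 7.0
610.5 6.0
[431.43990947  26.3350456  207.24255878]
turn 2 x [0.0013 0.0003 0.1459] | shift 7 x [-0.0223  0.0323  0.    ]
```

{"name": "play_rows", "arguments": {
  "plan": [0.0013, 0.0003, 0.1459, 0, 0, 0, 0, 0.0013, 0.0003, 0.1459, 0, 0, 0, 0, 0, 0, 0, -0.0223, 0.0323, 0, 0, 0, 0, 0, -0.0223, 0.0323, 0, 0, 0, 0, 0, -0.0223, 0.0323, 0, 0, 0, 0, 0, -0.0223, 0.0323, 0, 0, 0, 0, 0, -0.0223, 0.0323, 0, 0, 0, 0, 0, -0.0223, 0.0323, 0, 0, 0, 0, 0, -0.0223, 0.0323, 0, 0, 0, 0, 0, 0, 0, 0.011, 0, 0, 0, 0, 0, 0, 0.011, 0, 0, 0, 0, 0, 0, 0, 0]
}}

```text
time: 17.12
tool_pos: [656.1, -129.1, 182.2]
orientation: [[-0.0, 1.0, -0.004], [1.0, 0.0, 0.001], [0.001, -0.004, -1.0]]
force: [0.5, 0.8, -1.4]
grip_width: 20.0
```

Run:
```python
from h import *
s=read_state();print(s['tool_pos'],s['orientation'],s['time'])
ims=[]
for nm in('wrist','scene','side'):
    I,P,M,f,c=grab(nm);ims.append(I);p=P.reshape(-1,3);p=p[np.isfinite(p[:,0])]
    t=p[(p[:,2]>178)&(p[:,2]<190)&(abs(p[:,0]-657)<30)&(abs(p[:,1]-121)<35)]
    if len(t)>20: print(nm,'headtop',len(t),cv2.minAreaRect(t[:,:2].astype(np.float32)),np.median(t[:,2]))
    q=p[(abs(p[:,0]-657)<14)&(p[:,1]>-80)&(p[:,1]<85)&(p[:,2]>140)&(p[:,2]<182)]
    if len(q)<10: print(nm,'no rod');continue
    print(nm,'rod n',len(q),'ymax',q[:,1].max())
    for y in range(-75,80,20):
        m=abs(q[:,1]-y)<7
        if m.sum()>2: print('  y',y,m.sum(),'x',q[m,0].min().round(1),q[m,0].max().round(1),'z',np.percentile(q[m,2],[5,90]).round(1))
save(ims[0],'g.png')
```

```text
[ 656.08936498 -129.1335342   182.23010141] [[-3.60832815e-04  9.99991007e-01 -4.22549075e-03]
 [ 9.99999671e-01  3.63900162e-04  7.25168732e-04]
 [ 7.26699868e-04 -4.22522769e-03 -9.99990810e-01]] 17.125
wrist rod n 2391 ymax 2.3405044701640207
  y -75 293 x 651.3 658.9 z [166.9 170.1]
  y -55 368 x 651.4 658.8 z [166.9 170.1]
  y -35 397 x 651.5 658.6 z [167.4 170.1]
  y -15 484 x 651.0 659.0 z [166.3 170.2]
  y 5 141 x 651.1 658.8 z [166.8 170.1]
scene headtop 99 ((657.5262451171875, 121.14277648925781), (41.33515167236328, 31.942808151245117), 89.20746612548828) 183.27931518783726
scene rod n 50 ymax 60.85254787943222
  y 5 11 x 650.9 656.4 z [167.8 172.1]
  y 25 12 x 649.1 658.8 z [167.4 171.9]
  y 45 9 x 650.0 657.7 z [166.7 171.3]
side headtop 114 ((658.146240234375, 118.21233367919922), (44.71628952026367, 32.14048767089844), 89.9352035522461) 183.049370496626
side rod n 95 ymax 62.23115646370695
  y -75 8 x 651.9 658.0 z [165.9 172. ]
  y -55 9 x 652.9 658.7 z [166.3 171.9]
  y -35 8 x 650.8 656.9 z [166.6 172.3]
  y -15 7 x 650.0 656.7 z [167.8 172.5]
  y 5 10 x 651.5 658.1 z [165.8 171.5]
  y 25 10 x 650.7 656.3 z [166.6 173. ]
  y 45 14 x 651.6 659.0 z [166.9 172.9]
```

View pics/g.png

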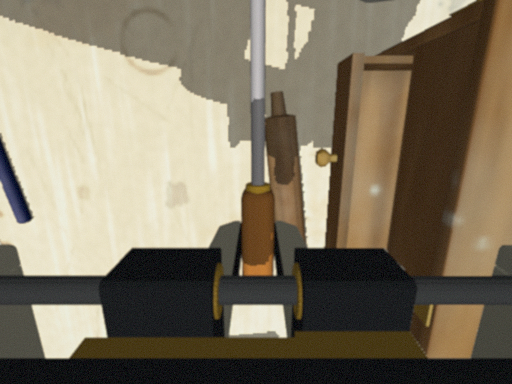

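The wrist view shows the rod at column 257, level and parallel to y. It's about 3 mm short in x and 2.3 mm low, so I'll correct both and approach the mouth.

{"name": "play_rows", "arguments": {
  "plan": [0, 0, 0, 0, 0.003, -0.0022, 0, 0, 0, 0, 0.012, 0, 0, 0, 0, 0, 0, 0.01, 0, 0, 0, 0, 0, 0, 0, 0, 0, 0, 0, 0, 0, 0, 0, 0, 0]
}}

```text
time: 17.9
tool_pos: [660.2, -107.7, 186.3]
orientation: [[-0.0, 1.0, -0.002], [1.0, 0.0, -0.0], [-0.0, -0.002, -1.0]]
force: [0.2, 0.2, -0.7]
grip_width: 19.5
```

Run:
```python
from h import *
s=read_state();print(s['tool_pos'],s['time'],s['force'])
c=[]
for nm in('scene','side'):
    I,P,M,f,_=grab(nm)
    def px(w):
        q=M[:3,:3].T@(np.array(w)-M[:3,3]);return f*q[0]/q[2]+_['cx'],f*q[1]/q[2]+_['cy']
    x,y=map(int,px([657,100,165]));c.append(cv2.resize(I[y-28:y+28,x-28:x+28],(390,390),interpolation=cv2.INTER_CUBIC))
    print(nm,x,y,'tip',px([657.5,88,168]),'eye',px([657.5,101,168]))
save(np.hstack(c),'i.png')
```

```text
[ 660.19814121 -107.6643448   186.29136148] 17.9 [ 0.23028837  0.24320855 -0.70194707]
scene 263 121 tip (np.float64(266.62156151926683), np.float64(122.35772894648542)) eye (np.float64(263.74227104673514), np.float64(120.12641606529527))
side 189 169 tip (np.float64(191.83328320921885), np.float64(166.72519932536457)) eye (np.float64(188.78320997016448), np.float64(168.7235662489924))
```

View pics/i.png

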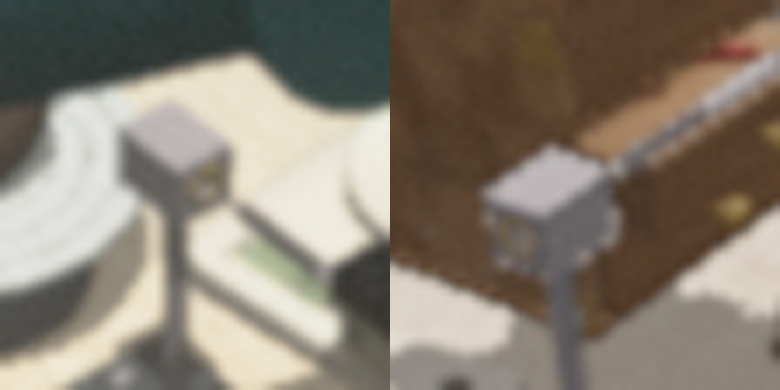

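In the crop the rod's line runs through the near mouth in the scene view, at (207,184), and about 1.3 px high in the side view. The arm has settled about 1.7 mm above where it should be, so I'll lower that much and enter in small steps.

{"name": "play_rows", "arguments": {
  "plan": [0, 0, 0, 0, -0.0003, 0.0017, 0, 0, 0, 0, 0.008, 0, 0, 0, 0, 0, 0, 0.006, 0, 0, 0, 0, 0, 0, 0.004, 0, 0, 0, 0, 0, 0, 0.003, 0, 0, 0, 0, 0, 0, 0, 0, 0, 0]
}}

```text
time: 18.75
tool_pos: [659.9, -86.6, 184.7]
orientation: [[-0.0, 1.0, -0.002], [1.0, 0.0, 0.0], [0.0, -0.002, -1.0]]
force: [-0.2, 0.9, -2.0]
grip_width: 19.5
```

{"name": "play_rows", "arguments": {
  "plan": [0, 0, 0, 0.005, 0, 0, 0, 0, 0, 0, 0.005, 0, 0, 0, 0, 0, 0, 0.005, 0, 0, 0, 0, 0, 0, 0, 0, 0, 0]
}}

```text
time: 19.25
tool_pos: [659.9, -71.3, 184.6]
orientation: [[-0.0, 1.0, -0.002], [1.0, 0.0, 0.0], [0.0, -0.002, -1.0]]
force: [0.5, 0.4, -1.0]
grip_width: 19.7
```

{"name": "play_rows", "arguments": {
  "plan": [0, 0, 0, 0.006, 0, 0, 0, 0, 0, 0, 0.007, 0, 0, 0, 0, 0, 0, 0.007, 0, 0, 0, 0, 0, 0, 0.007, 0, 0, 0, 0, 0, 0, 0, 0, 0, 0]
}}

```text
time: 19.88
tool_pos: [659.9, -44.2, 184.6]
orientation: [[-0.001, 1.0, -0.002], [1.0, 0.001, 0.0], [0.0, -0.002, -1.0]]
force: [0.1, -0.8, -0.3]
grip_width: 19.8
```

Run:
```python
from h import *
s=read_state();print(s['tool_pos'],s['time'],s['force'])
c=[]
for nm in('scene','side'):
    I,P,M,f,_=grab(nm)
    def px(w):
        q=M[:3,:3].T@(np.array(w)-M[:3,3]);return f*q[0]/q[2]+_['cx'],f*q[1]/q[2]+_['cy']
    x,y=map(int,px([657,130,165]));c.append(cv2.resize(I[y-36:y+36,x-36:x+36],(390,390),interpolation=cv2.INTER_CUBIC))
    p=P.reshape(-1,3);p=p[np.isfinite(p[:,0])]
    t=p[(p[:,2]>178)&(p[:,2]<190)&(abs(p[:,0]-657)<30)&(abs(p[:,1]-121)<35)]
    if len(t)>20: print(nm,'headtop',len(t),cv2.minAreaRect(t[:,:2].astype(np.float32)),np.median(t[:,2]))
save(np.hstack(c),'j.png')
```

```text
[659.91133063 -44.19105349 184.63820392] 19.875 [ 0.10106222 -0.79315875 -0.33371063]
scene headtop 118 ((657.6415405273438, 122.42649841308594), (32.45968246459961, 46.18873596191406), 4.094362258911133) 183.2633531027617
side headtop 114 ((658.142822265625, 119.30888366699219), (42.63709259033203, 34.2257194519043), 89.98975372314453) 183.245258931105
```

View pics/j.png

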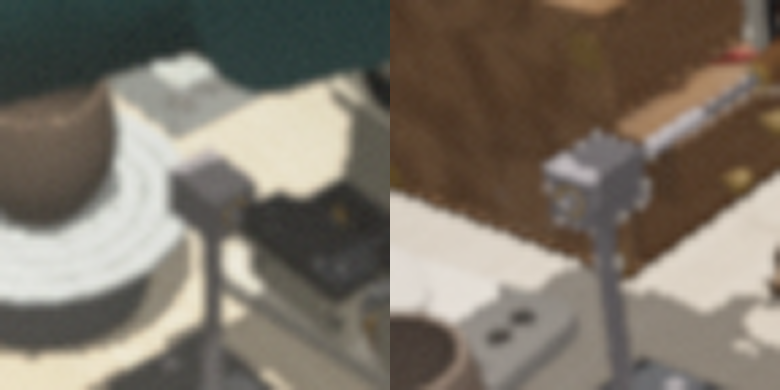

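The side crop shows the tip emerging from the far mouth at (570,210), and the gauge hasn't moved. Pushing on.

{"name": "play_rows", "arguments": {
  "plan": [0, 0, 0, 0.006, 0, 0, 0, 0, 0, 0, 0.01, 0, 0, 0, 0, 0, 0, 0.012, 0, 0, 0, 0, 0, 0, 0.012, 0, 0, 0, 0, 0, 0, 0.012, 0, 0, 0, 0, 0, 0, 0.012, 0, 0, 0, 0, 0, 0, 0.01, 0, 0, 0, 0, 0, 0, 0.006, 0, 0, 0, 0, 0, 0, 0, 0, 0, 0, 0, 0, 0, 0, 0, 0, 0]
}}

```text
time: 21.22
tool_pos: [659.9, 35.0, 184.6]
orientation: [[0.0, 1.0, -0.002], [1.0, -0.0, -0.0], [-0.0, -0.002, -1.0]]
force: [1.1, -0.3, -0.6]
grip_width: 19.8
```

```bash
cat > tip.py <<'E'
from h import *
s=read_state();print(s['tool_pos'],s['time'],s['force'])
for nm in('wrist','scene','side'):
    I,P,M,f,_=grab(nm);p=P.reshape(-1,3);p=p[np.isfinite(p[:,0])]
    q=p[(abs(p[:,0]-657.5)<9)&(p[:,1]>145)&(p[:,1]<275)&(p[:,2]>161)&(p[:,2]<195)]
    if len(q): print(nm,'rod',len(q),'tip y',np.sort(q[:,1])[-4:].round(1),'x',np.median(q[:,0]).round(1),'z near',np.percentile(q[q[:,1]<165][:,2],90) if (q[:,1]<165).any() else '', 'z far',np.percentile(q[q[:,1]>q[:,1].max()-25][:,2],90))
    r=p[(np.hypot(p[:,0]-654,p[:,1]-279)<50)&(p[:,2]>154)&(p[:,2]<161)]
    if len(r)>40:
        A=np.c_[2*r[:,:2],np.ones(len(r))];k=np.linalg.lstsq(A,(r[:,:2]**2).sum(1),rcond=None)[0];d=np.hypot(*(r[:,:2]-k[:2]).T);print(nm,'rim',len(r),k[:2].round(1),np.percentile(d,[5,50,95]).round(1))
E
python3 tip.py
```

```text
[659.94719249  34.9884228  184.60830456] 21.225 [ 1.13596952 -0.29388283 -0.58641569]
wrist rod 748 tip y [166.2 166.2 166.4 166.5] x 659.2 z near 172.50595823394107 z far 172.4948510995207
scene rod 21 tip y [215.8 219.5 222.1 227.4] x 657.1 z near  z far 172.1538469340361
scene rim 100 [653.3 279.1] [36.8 39.9 44. ]
side rod 75 tip y [219.8 220.8 222.5 223.6] x 657.1 z near 173.11715545452185 z far 172.28950031578856
side rim 138 [654.3 279. ] [36.6 39.9 42.3]
```

{"name": "play_rows", "arguments": {
  "plan": [0, 0, 0, 0.005, 0, 0, 0, 0, 0, 0, 0.0055, 0, 0, 0, 0, 0, 0, 0, 0, 0, 0, 0, 0, 0, 0, 0, 0, 0]
}}

```text
time: 21.88
tool_pos: [659.9, 45.8, 184.6]
orientation: [[-0.0, 1.0, -0.002], [1.0, 0.0, 0.0], [0.0, -0.002, -1.0]]
force: [0.4, -0.6, -0.8]
grip_width: 19.9
```

```bash
cat > fin.py <<'E'
from h import *
import sys
c=[]
for nm in('scene','side'):
    I,P,M,f,_=grab(nm)
    def px(w):
        q=M[:3,:3].T@(np.array(w)-M[:3,3]);return f*q[0]/q[2]+_['cx'],f*q[1]/q[2]+_['cy']
    x,y=map(int,px([655,215,165]));y=max(y,40);k=390/80
    c.append(cv2.resize(I[y-40:y+40,x-40:x+40],(390,390),interpolation=cv2.INTER_CUBIC))
    g=lambda w:((np.array(px(w))-[x-40,y-40])*k).round()
    print(nm,'tip240',g([658,240,168]),'tip230',g([658,230,168]),'tip250',g([658,250,168]),'wall mid',g([658,240.2,157.5]))
save(np.hstack(c),sys.argv[1])
E
python3 tip.py; python3 fin.py k.png
```

```text
[659.92324506  45.80101291 184.61724139] 21.875 [ 0.38603657 -0.6311314  -0.79840612]
wrist rod 1083 tip y [177.1 177.1 177.2 177.3] x 659.1 z near 172.55233625347063 z far 172.4634804979035
scene rod 22 tip y [229.1 230.6 234.1 235.3] x 656.5 z near  z far 170.96901104297604
scene rim 87 [653.5 279.4] [36.8 40.  43.3]
side rod 88 tip y [230.1 232.8 233.5 234.6] x 657.3 z near 172.25560608491168 z far 172.29335898201379
side rim 143 [654.5 279.1] [37.1 40.1 42.3]
scene tip240 [175. 174.] tip230 [185. 181.] tip250 [165. 166.] wall mid [176. 187.]
side tip240 [159. 215.] tip230 [173. 207.] tip250 [146. 225.] wall mid [162. 232.]
```

View pics/k.png

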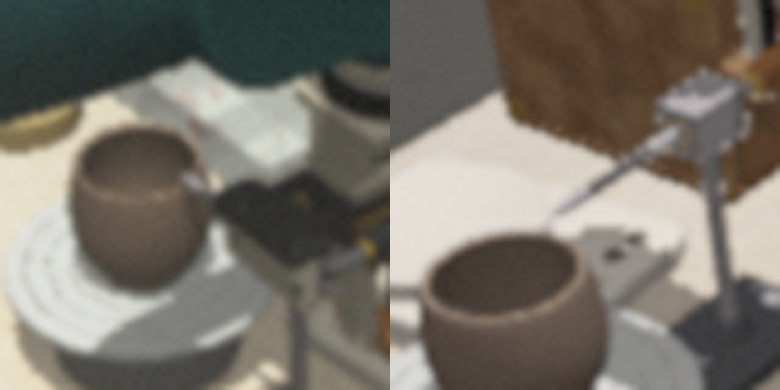

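The tip is over the wall: the side crop has it at (160,215), which is y≈240, above the near edge of the rim. Releasing and retreating upward.

{"name": "play_rows", "arguments": {
  "plan": [0, 0, 0, 0, 0, 0, 0.024, 0, 0, 0, 0, 0, 0, 0.03, 0, 0, 0, 0, 0, 0, 0.04, 0, 0, 0, 0, 0, 0, 0.04, 0, 0, 0, 0, 0, 0, 0.04, 0, 0, 0, 0, 0, -0.01, 0.04, 0, 0, 0, 0, 0, -0.02, 0.04, 0, 0, 0, 0, 0, -0.03, 0.04, 0, 0, 0, 0, 0, -0.04, 0.04, 0, 0, 0, 0, 0, -0.03, 0.04, 0, 0, 0, -0.03, 0, 0, 0.04, 0, 0, 0, -0.03, 0, 0, 0.04, 0, 0, 0, 0, 0, 0, 0.04]
}}

```text
time: 23.75
tool_pos: [660.1, -15.7, 316.2]
orientation: [[0.002, 1.0, -0.0], [1.0, -0.002, -0.0], [-0.0, -0.0, -1.0]]
force: [-0.3, 0.8, -0.2]
grip_width: 40.1
```

```bash
python3 tip.py; python3 fin.py l.png
python3 - <<'E'
from h import *
for nm in('wrist','scene','side'):
    p=grab(nm)[1].reshape(-1,3);p=p[np.isfinite(p[:,0])]
    q=p[(abs(p[:,0]-658)<14)&(p[:,1]>0)&(p[:,1]<80)&(p[:,2]>145)&(p[:,2]<185)]
    if len(q)>5:print(nm,'handle',len(q),'ymin',q[:,1].min(),[(y,np.percentile(q[abs(q[:,1]-y)<5][:,2],90).round(1)) for y in(15,40,65) if (abs(q[:,1]-y)<5).any()],np.median(q[:,0]))
E
```

```text
[660.11007831 -15.74092582 316.24297877] 23.75 [-0.32445218  0.79134785 -0.22051809]
wrist rod 168 tip y [159.2 159.4 159.5 159.5] x 659.0 z near 175.57573509244898 z far 175.57573509244898
scene rod 58 tip y [226.2 228.9 236.2 238.3] x 656.7 z near 177.67334853132314 z far 182.92815048381178
scene rim 83 [654.4 279.8] [36.8 40.  44.1]
side rod 85 tip y [229.6 229.7 230.8 232.9] x 657.2 z near 175.9909861387299 z far 181.43363426612154
side rim 140 [654.2 279.1] [37.2 39.6 42.8]
scene tip240 [175. 174.] tip230 [185. 181.] tip250 [165. 166.] wall mid [176. 187.]
side tip240 [159. 215.] tip230 [173. 207.] tip250 [146. 225.] wall mid [162. 232.]
wrist handle 1333 ymin 8.1957504552569 [(15, np.float64(169.5)), (40, np.float64(172.0)), (65, np.float64(174.1))] 658.5926339737354
scene handle 185 ymin 5.588035855703879 [(15, np.float64(170.0)), (40, np.float64(172.6)), (65, np.float64(174.6))] 652.2766672671679
side handle 159 ymin 8.84365280908969 [(15, np.float64(170.2)), (40, np.float64(172.1)), (65, np.float64(174.1))] 651.8761049811613
```

View pics/l.png

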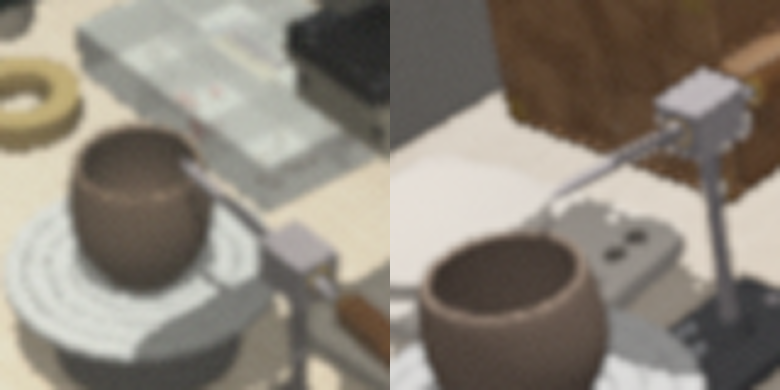

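```bash
python3 -c "
from h import *
s=read_state();print(s['time'],s['force']);print(close_job())"
```

```text
24.15 [-0.46129292 -0.36436609  0.17010064]
the job is handed in; nothing more can be done
None
```

The gauge is upright beside the wheel, and the pointer is through its eye with the tip above the pot's rim. I handed the job in at 24.2 s with the arm clear of everything.

- **Gauge:** I lifted it by the post; it slipped about 30° toward upright in the pads, so I corrected for that before setting it down. It stands at about (657.5, 121), head top at 183 mm, about 158 mm from the pot's axis with the eye facing the pot.
- **Pointer:** It went in tip first from the side away from the pot, with contact forces of only 1–2 N. I released it and backed off upward.
- **Last checks:** The pointer rests in the eye, tail down about 5°, so the tip is raised, with the top of the rod near it at about 182 mm against a rim at about 158 mm. The tip is at y ≈ 238–239.5, roughly 40–41 mm from the pot's axis. That is about 1–2 mm outside the middle of the wall (39 mm), and I judged it close enough not to nudge. The pot's rim centre measured the same as at the start, within about 1 mm.
- **Disagreements:** The cameras put the tip 1–2 mm shorter than the arm's own position did. The raw depth of the thin tip read shorter still, 233–238 mm in y.

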